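# Hang the slide rack to drain on the swivel hook

## Robot

A 6-joint arm with a two-finger parallel gripper is mounted at the origin on the work surface. World frame = base frame: x ahead of the robot, y to its left, z up, the work surface at z = 0. Lengths are in m, angles in rad, forces in N, time in s.
With the tool pointing down it reaches from about 0.375 to 0.825 m from the base axis. Payload 5.5 kg.
Tool frame: the origin (TCP) lies midway between the tips of the shut fingers; the grasp point (between the pads) lies 19 mm behind it (tcp_to_grasp is the distance from the TCP to the grasp point, in m); z points along the fingers, y is the direction in which the jaws open and shut (so a half turn about z gives the same grasp; the last joint's range is limited). The gripper opens to 85 mm and grips with 20 to 120 N. Pads are 22 mm wide; open, the fingers measure 114 mm over their backs; the gripper's body (76 mm by 85 mm) begins 54 mm behind the grasp point. The pads swing forward as they close: fully open they stand 13 mm farther back than shut.
Start: joints at [1.117, 0.314, -0.047, 1.21, 0, 1.571], TCP at [0.263, 0.539, 0.231] pointing down, gripper open.
Joint ranges: [-2.67, 2.67], [-0.69, 1.73], [-1.03, 1.25], [-2.08, 2.16], [-1.42, 1.45], [-3.14, 3.14]. Speed limits (rad/s): [2.39, 2.39, 3.01, 3.14, 3.14, 3.14].

## Interface

Orientations are given as a unit quaternion [w, x, y, z].
In Python, from rig import observe, snapshot, finish_job, tcp_to_grasp gives the robot as it stands.
- The arm moves only by the tool play_rows, never from a script. Its argument "deltas" is a list of rows, each an object with "linear": the shift along the tool's x, y, z in mm, a list of three; "rotation": the turn, a rotation vector about the tool's x, y, z in degrees, a list of three. In form: [{"linear": [tx, ty, tz], "rotation": [ax, ay, az]}, ...]. A call has 1 to 12 rows; each row shifts and turns the pose as measured when the row begins, along the tool's axes as they then stand; what a row does not reach is not made up. A row lasts 1/10 s, in which the tool goes at most 50 mm and 8.59 degrees, less where a joint would pass 70% of its speed; a pose out of reach is approached as far as the arm can. A call is refused whole if a number of a shift passes 50 or a number of a turn 8.59, either way. A call with a gripper value outside its range is refused whole. "fingers" is the closure, from 0 (fully open) to 1 (shut), set as the call begins (left out, the last holds). The fingers move at their own pace and stop on an object; "force" is the grip in N (left out, the last holds). Time passes only in rows, so rows that do not move let the fingers close. It gives the time, the measured TCP pose, the force and the opening at its end, in the units of the state.
- observe(): the state, without advancing time (a new reading comes with each control period).
- snapshot(name): name is "side" or "top"; returns a dict with "pixels" (400x640x3 uint8, red, green, blue), "fov_y" (degrees; the focal length in pixels is half the picture's height over the tangent of half this angle, whatever the lens; pixels are square), "cx", "cy" (the principal point, pixels), "origin" and "orientation" of the camera in the world. Camera axes: x right, y down, z forward; pixel columns grow to the right and rows downward; lengths in m; the calibration is good to about 2 mm. A picture is of the moment at which its call begins. There is no depth.
- finish_job(): hands the job in, once; it reports no verdict.
The state is a dict: "time_s": time; "joint_pos": joint angles; "joint_velocities": joint speeds; "joint_efforts": joint torques, N m; "eef_pos": TCP position; "orientation": TCP orientation; "ft_force": force on the tool from outside, world axes, zero at the start; "ft_torque": the same for the moment, N m; "grip_width": finger opening in m.
Only numpy, scipy, OpenCV 4.12 (cv2) and the standard library are available. Lean on these libraries where they do the work, as an engineer would, in place of code of your own. Each camera call takes 0.05 s, during which the arm holds its last target.

## Task

The draining stand's swivel hook is parked off to the side: push it round gently, counterclockwise seen from above, until it is fully home over the drip tray, with the orange stop finger pressed in and no travel left. Then take the white slide rack by its blue tab and hang its steel bail gently on the hook, between the hub and the upturned end, so that the rack hangs free, level and still with the hook still fully home. Keep the rack upright, never force the hook or the rack, and leave everything else alone.

Things in the scene. Friction and masses are not known exactly. Their poses are not given: they have to be found in the camera images.
- stand: Draining stand: steel post 22 mm thick on a green foot, white drip tray (160 x 170 mm, 28 mm high) with its centre 105 mm in front of the post. Origin on the post's axis at table height; -x points from the post over the middle of the tray, z up.
- swivel_axis (a point): Point on the hook's vertical swivel axis, 190 mm up, level with its arm. The hook's stop is clamped on the post by hand: with the hook home, the arm points up to 15 degrees (0.26 rad) to either side of the stand's -x axis; this cannot be measured beforehand, only felt. The green hub round the axis is 32 mm across, its top 15 mm above the arm's centre line.
- hook_seat (a point): Point on the centre line of the hook's arm, a level steel bar 8 mm thick, 80 mm out from the swivel axis. x points outward along the arm, z up. The hook turns stiffly (friction 0.2 N m: about 3 N at 65 mm from the axis) and stays where it is left. It starts 1.1 to 1.5 rad short of its stop, a stiff rubber buffer (about 5 N per mm at 65 mm). Over 20 N from the robot damages it.
- hook_tip (a point): Top of the hook's upturned end: the arm is straight to 105 mm from the swivel axis, then turns up; this top is 22 mm above the arm's centre line and the end reaches at most 116 mm from the axis. Axes as for the seat.
- stop_finger (a joint): Angle (rad) of the spring-loaded orange stop finger, an upright pin 8 mm thick, 32 mm from the swivel axis. It is 0 until the hook's arm meets it, in the last 0.08 rad of the turn; the arm then presses it along lightly, to 0.08 when the hook is fully home at its stop (a little more while pushed; over 0.05 counts as home). Hook and finger stay there when let go.
- rack_tab (a point): Centre of the blue grip tab of the white slide rack, 124 mm above the rack's underside. The tab is 24 mm along y, 12 mm along x, 52 mm tall; grip it along its y. z is up. The rack stands on the table, weighs 0.15 to 0.3 kg and is the same both ways round. Its basket is 50 mm along x, 90 mm along y, 34 mm high.
- rack_bail (a point): Underside of the peak of the steel bail (6 mm round bar), 27 mm below the tab's centre; it comes to rest on top of the hook's arm. The bail rises from the basket's ends, 43 mm to either side along y, to 80 mm above the underside and slopes from there to the peak. The hook enters its opening along the rack's x, from either side. Axes as for the tab.
- spare_rack: Spare grey slide rack without a bail, 50 x 90 x 34 mm, origin under its centre; leave alone.
- stain_jar: Amber stain jar, 56 mm across, 80 mm tall, origin under its centre; leave alone.
- beaker: Glass beaker, 68 mm across, 85 mm tall, origin under its centre; leave alone.
- dropper: Green dropper bottle, 38 mm across, 100 mm tall, origin under its centre; leave alone.
- slide_box: Yellow slide box, 100 x 85 x 34 mm, origin under its centre; leave alone.
- petri: Clear petri dish, 90 mm across, 15 mm tall, origin under its centre; leave alone.
There are look-alikes about, which are no part of the job. Several things look just like the part that bears rack_tab: the one meant starts farthest to the robot's right.

How it is judged:
By the outcome, as a careful person would: the job done as asked, in the order asked, and still so for the second after the job is handed in, with the robot touching nothing.
It also fails if it takes over 72 s, if anything falls off the work surface, if the arm or the gripper's body presses on something with over 40 N, if the wrist force passes 120 N, or if a joint passes its speed limit or range.

## Working session

There is one attempt and no reset: what is moved stays moved. The work goes in short steps, Python scripts to look and compute and a tool call to move; the robot and the scene stay as the last step left them, time stands still between calls to the robot, and variables do not carry over. Pictures are saved under pics/ and viewed, and the job is handed in when it is done.

Besides the shell and the picture viewer there is one more tool, called after "Call:" as name(argument=value, ...) on one line, values as JSON. play_rows: Moves the arm, as the interface text tells. Its arguments: {"type":"object","properties":{"deltas":{"type":"array","items":{"type":"object","properties":{"linear":{"type":"array","items":{"type":"number"}},"rotation":{"type":"array","items":{"type":"number"}}}}},"fingers":{"type":"number"},"force":{"type":"number"}},"required":["deltas"]}

```bash
mkdir -p pics; ls; cat > h.py <<'E'
import numpy as np, cv2, json
from rig import observe, snapshot, finish_job, tcp_to_grasp
from scipy.spatial.transform import Rotation as R
def rot(q): return R.from_quat([q[1],q[2],q[3],q[0]])
def save(name,fn):
    s=snapshot(name); cv2.imwrite('pics/'+fn,s['pixels'][:,:,::-1])
    d={k:(np.array(v).tolist() if k!='pixels' else None) for k,v in s.items()}
    json.dump(d,open('cam_%s.json'%name,'w')); return s
def cam(name):
    s=json.load(open('cam_%s.json'%name)); f=200/np.tan(np.radians(s['fov_y'])/2)
    return f,s['cx'],s['cy'],np.array(s['origin']),rot(s['orientation']).as_matrix()
def plane(name,u,v,z):
    f,cx,cy,o,M=cam(name); d=M@np.array([(u-cx)/f,(v-cy)/f,1]); return o+d*(z-o[2])/d[2]
def proj(name,p):
    f,cx,cy,o,M=cam(name); c=M.T@(np.array(p)-o); return np.array([cx+f*c[0]/c[2],cy+f*c[1]/c[2]])
def tri(a,b):
    # a=(name,u,v)
    A=[];B=[]
    S=np.zeros((3,3));t=np.zeros(3)
    for n,u,v in (a,b):
        f,cx,cy,o,M=cam(n); d=M@np.array([(u-cx)/f,(v-cy)/f,1]); d/=np.linalg.norm(d)
        P=np.eye(3)-np.outer(d,d); S+=P;t+=P@o
    return np.linalg.solve(S,t)
E
python3 - <<'E'
from h import *
np.set_printoptions(precision=4,suppress=True)
for n in('side','top'):
    s=save(n,n+'0.png'); print(n,s['fov_y'],s['cx'],s['cy'],s['origin'],rot(s['orientation']).as_matrix())
print(observe(),tcp_to_grasp)
E
```

```text
pics
side 57.530364147811554 318.0412006504781 197.82104933181677 [ 0.1661 -0.5455  0.9251] [[ 0.8214 -0.4255  0.3798]
 [-0.5703 -0.6072  0.5532]
 [-0.0048 -0.6711 -0.7414]]
top 48.21009506341341 322.5843752512874 193.05110664743782 [0.4433 0.0019 1.5075] [[-0.0011 -0.9945  0.1044]
 [-1.      0.0019  0.0071]
 [-0.0073 -0.1044 -0.9945]]
{'time_s': 0.1, 'joint_pos': array([ 1.117 ,  0.3141, -0.048 ,  1.2102, -0.    ,  1.5708]), 'joint_velocities': array([-0.0013, -0.0016,  0.0029, -0.0008, -0.0003,  0.0001]), 'joint_efforts': array([ -0.0001, -54.0767,  34.0542,   0.0111,  -0.    ,   0.    ]), 'eef_pos': array([0.2628, 0.5388, 0.2305]), 'orientation': array([-0.0002,  0.225 ,  0.9744, -0.0008]), 'ft_force': array([ 1.3155,  0.2357, -0.0511]), 'ft_torque': array([ 0.0455, -0.0408, -0.0331]), 'grip_width': 0.08533875026253701} 0.0187
```

View pics/side0.png

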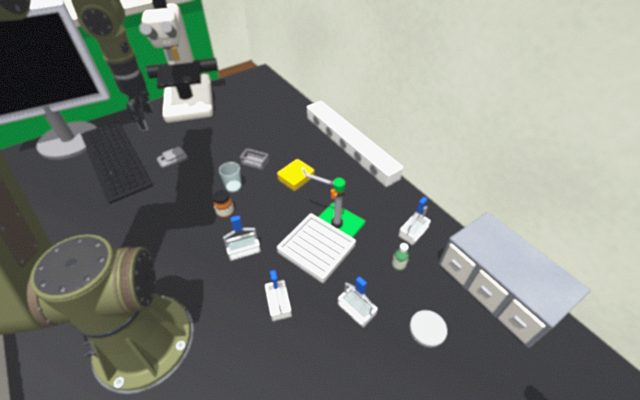

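View pics/top0.png

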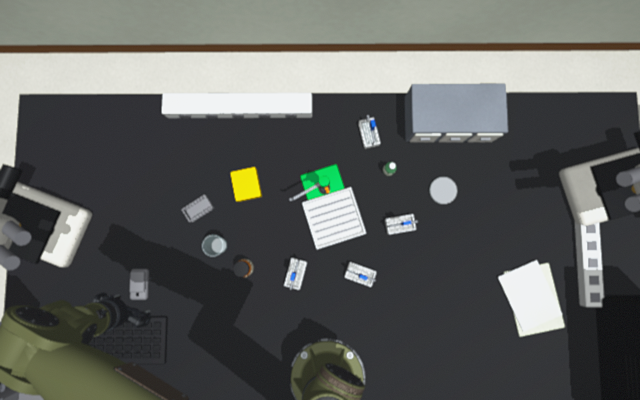

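The side and top views show four look-alike racks. The one farthest right (−y) is at top (401,223). The stand is at about (325,190). I'll zoom in.

```bash
python3 - <<'E'
from h import *
np.set_printoptions(precision=4,suppress=True)
t=cv2.imread('pics/top0.png'); s=cv2.imread('pics/side0.png')
cv2.imwrite('pics/t_z.png',cv2.resize(t[145:265,270:430],None,fx=5,fy=5,interpolation=cv2.INTER_CUBIC))
cv2.imwrite('pics/s_z.png',cv2.resize(s[160:330,270:430],None,fx=3.5,fy=3.5,interpolation=cv2.INTER_CUBIC)) 
cv2.imwrite('pics/s_z1.png',cv2.resize(s[160:250,270:390],None,fx=6,fy=6,interpolation=cv2.INTER_CUBIC)) 
# blue blobs
for n,im in(('top',t),('side',s)):
    b,g,r=[im[:,:,i].astype(int) for i in range(3)]
    m=((b>120)&(b-r>70)&(b-g>50)).astype(np.uint8)
    k,l,st,c=cv2.connectedComponentsWithStats(m)
    for i in range(1,k):
        if st[i,4]>8: print(n,c[i],st[i], plane(n,*c[i],0.124))
E
```

```text
top [372.9118 123.2941] [371 120   5   8  34] [ 0.8101 -0.1476  0.124 ]
top [406.5556 222.5556] [403 221   8   4  27] [ 0.4966 -0.2473  0.124 ]
top [292.5294 276.3235] [290 273   6   8  34] [0.3331 0.1039 0.124 ]
top [363.     276.8182] [359 274   9   6  33] [ 0.3315 -0.1112  0.124 ]
side [421.4124 203.8247] [417 196  11  17  97] [ 0.8099 -0.1402  0.124 ]
side [236.0638 222.4681] [230 215  12  17 141] [0.3355 0.1075 0.124 ]
side [273.5263 277.0842] [269 270   9  18  95] [ 0.3349 -0.1021  0.124 ]
side [360.3427 284.3147] [356 276  11  18 143] [ 0.4987 -0.2407  0.124 ]
```

View pics/t_z.png

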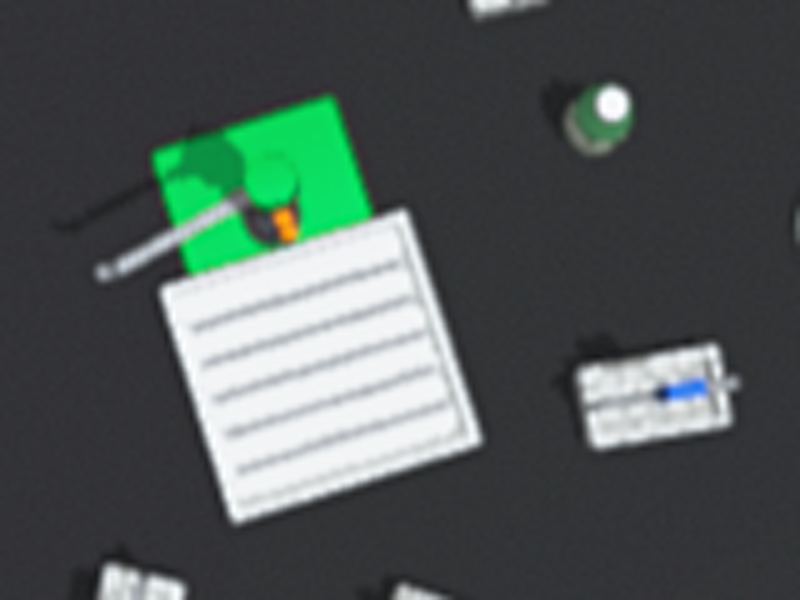

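View pics/s_z.png

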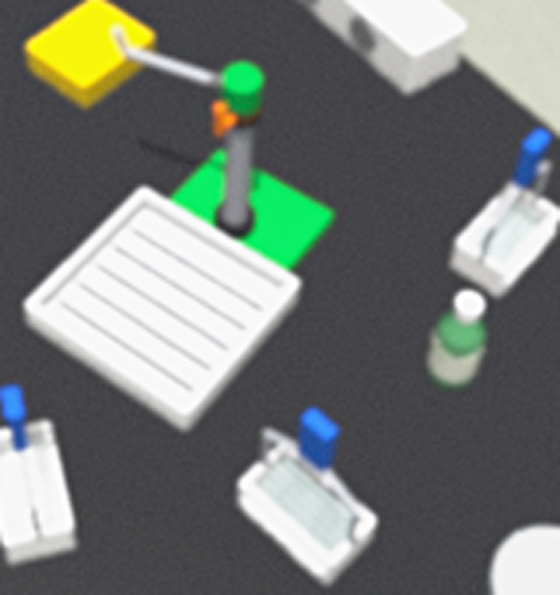

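View pics/s_z1.png

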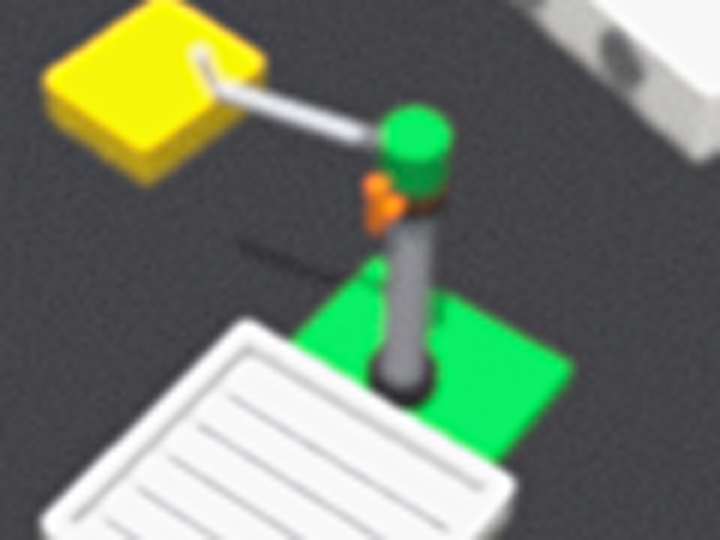

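```bash
cat > m1.py <<'E'
from h import *
np.set_printoptions(precision=4,suppress=True)
T=lambda x,y:(270+x/5-.4,145+y/5-.4)
S=lambda x,y:(270+x/6-.4,160+y/6-.4)
c=np.array([plane('top',*T(*p),0.028) for p in [(163,287),(405,210),(482,440),(236,523)]])
print(c, c.mean(0), [np.linalg.norm(c[i]-c[i-1]) for i in range(4)])
d=(c[2]+c[3]-c[0]-c[1]);d/=np.linalg.norm(d); e=c[1]+c[2]-c[0]-c[3]; print('dir -x angle',np.degrees(np.arctan2(d[1],d[0])),np.degrees(np.arctan2(e[1],e[0]))-90)
print('post from tray',c.mean(0)-0.105*d)
cs=np.array([plane('side',*S(*p),0.028) for p in [(248,320),(515,485)]]);print('side corners',cs)
print('hubtop top',plane('top',*T(271,180),.205),'side',plane('side',*S(417,133),.205),'tri',tri(('top',*T(271,180)),('side',*S(417,133))))
print('tip',plane('top',*T(104,271),.212),plane('side',*S(199,50),.212),tri(('top',*T(104,271)),('side',*S(199,50))))
print('arm pt near hub top',plane('top',*T(240,200),.19),'bend',plane('side',*S(218,92),.19))
print('orange',plane('top',*T(284,212),.18))
# rack basket corners z=0.034
r=np.array([plane('top',*T(*p),0.034) for p in [(576,368),(717,344),(733,422),(596,450)]])
print(r,r.mean(0),[np.linalg.norm(r[i]-r[i-1]) for i in range(4)]); e=r[1]+r[2]-r[0]-r[3];print('rack y ang',np.degrees(np.arctan2(e[1],e[0])))
t=tri(('top',406.56,222.56),('side',360.34,284.31));print('tab',t)
print('tab top z.15', plane('top',406.56,222.56,.15))
E
python3 m1.py
```

```text
[[ 0.5689  0.0802  0.028 ]
 [ 0.6201 -0.0809  0.028 ]
 [ 0.4674 -0.1305  0.028 ]
 [ 0.4133  0.0317  0.028 ]] [ 0.5174 -0.0249  0.028 ] [np.float64(0.1630592072637768), np.float64(0.1690598308026049), np.float64(0.16057712728553925), np.float64(0.170924035792283)]
dir -x angle -162.35431426718998 -161.95173404204584
post from tray [0.6175 0.007  0.028 ]
side corners [[ 0.5698  0.0834  0.028 ]
 [ 0.6192 -0.0822  0.028 ]]
hubtop top [0.6169 0.0076 0.205 ] side [0.6171 0.0077 0.205 ] tri [0.6169 0.0076 0.2052]
tip [0.5627 0.1049 0.212 ] [0.5613 0.1061 0.212 ] [0.5619 0.1053 0.2124]
arm pt near hub top [0.607  0.0261 0.19  ] bend [0.5649 0.0963 0.19  ]
orange [ 0.6009 -0.      0.18  ]
[[ 0.5145 -0.1923  0.034 ]
 [ 0.5301 -0.2853  0.034 ]
 [ 0.4789 -0.2947  0.034 ]
 [ 0.4607 -0.2046  0.034 ]] [ 0.496  -0.2442  0.034 ] [np.float64(0.055152987453020406), np.float64(0.09435624864842458), np.float64(0.05209392169648724), np.float64(0.0919502028017169)]
rack y ang -79.52682127592514
tab [ 0.4954 -0.245   0.1339]
tab top z.15 [ 0.4956 -0.2426  0.15  ]
```

Measurements from the two views agree:
- The axis is at about (0.617, 0.0075).
- The hook arm is at 119° and home should be at about 183–205°.
- The target rack's tab is at about (0.4965, −0.2445), with rack x at 10.5°.

Next I'll plan the approach with the fingers shut.

```bash
cat > plan.py <<'E'
from h import *
import sys
# plan.py x y z yawdeg N : rows from current pose to target
def show(o=None):
    o=o or observe(); M=rot(o['orientation']).as_matrix()
    print('t',round(o['time_s'],2),'p',np.round(np.array(o['eef_pos'])*1000,1),'yaw %.1f'%np.degrees(np.arctan2(M[1,0],M[0,0])),'tilt',np.round(M[:,2],3),'F',np.round(o['ft_force'],1),'j',np.round(o['joint_pos'],2),'w',round(o['grip_width']*1000,1))
    return o,M
if __name__=='__main__':
    x,y,z,yaw,N=map(float,sys.argv[1:6]);N=int(N)
    o,M=show(); p=np.array(o['eef_pos']); 
    Rt=R.from_euler('z',yaw,degrees=True).as_matrix()@np.diag([1,-1,-1])
    rv=R.from_matrix(M.T@Rt).as_rotvec(); tg=np.array([x,y,z])/1000
    Mc=M
    for i in range(N):
        st=Mc.T@(tg-p)/N*1000
        print('{"linear":[%.1f,%.1f,%.1f],"rotation":[%.2f,%.2f,%.2f]},'%(*st,*np.degrees(rv)/N))
        Mc=Mc@R.from_rotvec(rv/N).as_matrix()
E
python3 plan.py 614 84 235 29.3 24
```

```text
t 0.1 p [262.8 538.8 230.5] yaw 154.0 tilt [-0.001 -0.001 -1.   ] F [ 1.3  0.2 -0.1] j [ 1.12  0.31 -0.05  1.21 -0.    1.57] w 85.3
{"linear":[-21.5,-10.6,-0.2],"rotation":[-0.00,0.00,5.20]},
{"linear":[-22.3,-8.6,-0.2],"rotation":[-0.00,0.00,5.20]},
{"linear":[-23.0,-6.6,-0.2],"rotation":[-0.00,0.00,5.20]},
{"linear":[-23.5,-4.5,-0.2],"rotation":[-0.00,0.00,5.20]},
{"linear":[-23.8,-2.3,-0.2],"rotation":[-0.00,0.00,5.20]},
{"linear":[-23.9,-0.1,-0.2],"rotation":[-0.00,0.00,5.20]},
{"linear":[-23.9,2.0,-0.2],"rotation":[-0.00,0.00,5.20]},
{"linear":[-23.6,4.2,-0.2],"rotation":[-0.00,0.00,5.20]},
{"linear":[-23.1,6.3,-0.2],"rotation":[-0.00,0.00,5.20]},
{"linear":[-22.4,8.4,-0.2],"rotation":[-0.00,0.00,5.20]},
{"linear":[-21.6,10.4,-0.2],"rotation":[-0.00,0.00,5.20]},
{"linear":[-20.6,12.3,-0.2],"rotation":[-0.00,0.00,5.20]},
{"linear":[-19.4,14.1,-0.2],"rotation":[-0.00,0.00,5.20]},
{"linear":[-18.0,15.8,-0.2],"rotation":[-0.00,0.00,5.20]},
{"linear":[-16.5,17.3,-0.2],"rotation":[-0.00,0.00,5.20]},
{"linear":[-14.9,18.8,-0.2],"rotation":[-0.00,0.00,5.20]},
{"linear":[-13.1,20.0,-0.2],"rotation":[-0.00,0.00,5.20]},
{"linear":[-11.2,21.1,-0.2],"rotation":[-0.00,0.00,5.20]},
{"linear":[-9.3,22.1,-0.2],"rotation":[-0.00,0.00,5.20]},
{"linear":[-7.2,22.8,-0.2],"rotation":[-0.00,0.00,5.20]},
{"linear":[-5.1,23.4,-0.2],"rotation":[-0.00,0.00,5.20]},
{"linear":[-3.0,23.8,-0.2],"rotation":[-0.00,0.00,5.20]},
{"linear":[-0.8,23.9,-0.2],"rotation":[-0.00,0.00,5.20]},
{"linear":[1.3,23.9,-0.2],"rotation":[-0.00,0.00,5.20]},
```

Call:
play_rows(deltas=[{"linear":[-21.5,-10.5,-1],"rotation":[0,0,5.2]},{"linear":[-22.5,-8.5,-1],"rotation":[0,0,5.2]},{"linear":[-23,-6.5,-1],"rotation":[0,0,5.2]},{"linear":[-23.5,-4.5,-1],"rotation":[0,0,5.2]},{"linear":[-24,-2.5,-1],"rotation":[0,0,5.2]},{"linear":[-24,0,-1],"rotation":[0,0,5.2]},{"linear":[-24,2,0],"rotation":[0,0,5.2]},{"linear":[-23.5,4,0],"rotation":[0,0,5.2]},{"linear":[-23,6.5,0],"rotation":[0,0,5.2]},{"linear":[-22.5,8.5,0],"rotation":[0,0,5.2]},{"linear":[-21.5,10.5,0],"rotation":[0,0,5.2]},{"linear":[-20.5,12,0],"rotation":[0,0,5.2]}], fingers=1, force=60)

```text
time_s: 1.3
eef_pos: [0.4367, 0.2993, 0.2314]
orientation: [0.0, 0.711, 0.703, -0.006]
ft_force: [0.7, 0.4, -0.2]
grip_width: 0.0004
```

```bash
python3 plan.py 614 84 235 29.3 12
```

```text
t 1.3 p [436.7 299.3 231.4] yaw 89.4 tilt [-0.008 -0.009 -1.   ] F [ 0.7  0.4 -0.2] j [ 0.6   0.19 -0.21  1.19 -0.    2.18] w 0.4
{"linear":[-17.8,15.0,-0.3],"rotation":[-0.01,0.06,5.01]},
{"linear":[-16.4,16.5,-0.3],"rotation":[-0.01,0.06,5.01]},
{"linear":[-14.9,17.8,-0.3],"rotation":[-0.01,0.06,5.01]},
{"linear":[-13.3,19.1,-0.3],"rotation":[-0.01,0.06,5.01]},
{"linear":[-11.6,20.2,-0.3],"rotation":[-0.01,0.06,5.01]},
{"linear":[-9.8,21.1,-0.3],"rotation":[-0.01,0.06,5.01]},
{"linear":[-7.9,21.9,-0.3],"rotation":[-0.01,0.06,5.01]},
{"linear":[-6.0,22.5,-0.3],"rotation":[-0.01,0.06,5.01]},
{"linear":[-4.0,22.9,-0.3],"rotation":[-0.01,0.06,5.01]},
{"linear":[-2.0,23.2,-0.3],"rotation":[-0.01,0.06,5.01]},
{"linear":[0.1,23.2,-0.3],"rotation":[-0.01,0.06,5.01]},
{"linear":[2.1,23.2,-0.3],"rotation":[-0.01,0.06,5.01]},
```

Call:
play_rows(deltas=[{"linear":[-18,15,-0.5],"rotation":[0,0,5]},{"linear":[-16.5,16.5,-0.5],"rotation":[0,0,5]},{"linear":[-15,18,-0.5],"rotation":[0,0,5]},{"linear":[-13.5,19,-0.5],"rotation":[0,0,5]},{"linear":[-11.5,20,-0.5],"rotation":[0,0,5]},{"linear":[-10,21,-0.5],"rotation":[0,0.5,5]},{"linear":[-8,22,-0.5],"rotation":[0,0,5]},{"linear":[-6,22.5,-0.5],"rotation":[0,0,5]},{"linear":[-4,23,0],"rotation":[0,0,5]},{"linear":[-2,23,0],"rotation":[0,0,5]},{"linear":[0,23,0],"rotation":[0,0,5]},{"linear":[2,23,0],"rotation":[0,0,5]}])

```text
time_s: 2.5
eef_pos: [0.6119, 0.0684, 0.23]
orientation: [0.0, 0.973, 0.232, -0.007]
ft_force: [0.5, 0.1, -0.0]
grip_width: -0.0001
```

```bash
python3 plan.py 614 84 176 29.3 5
```

```text
t 2.5 p [611.9  68.4 230. ] yaw 26.8 tilt [-0.013 -0.004 -1.   ] F [ 0.5  0.1 -0. ] j [ 0.11  0.36  0.01  1.24 -0.    2.79] w -0.1
{"linear":[1.9,-2.6,10.8],"rotation":[-0.03,0.15,-0.50]},
{"linear":[1.9,-2.6,10.8],"rotation":[-0.03,0.15,-0.50]},
{"linear":[1.9,-2.5,10.8],"rotation":[-0.03,0.15,-0.50]},
{"linear":[1.9,-2.5,10.8],"rotation":[-0.03,0.15,-0.50]},
{"linear":[1.9,-2.5,10.8],"rotation":[-0.03,0.15,-0.50]},
```

Call:
play_rows(deltas=[{"linear":[5,-6.5,0],"rotation":[0,0.4,-1.2]},{"linear":[5,-6.5,0],"rotation":[0,0.4,-1.2]},{"linear":[0,0,11],"rotation":[0,0,0]},{"linear":[0,0,11],"rotation":[0,0,0]},{"linear":[0,0,11],"rotation":[0,0,0]},{"linear":[0,0,11],"rotation":[0,0,0]},{"linear":[0,0,10],"rotation":[0,0,0]},{"linear":[0,0,0],"rotation":[0,0,0]}])

```text
time_s: 3.3
eef_pos: [0.6123, 0.0856, 0.1678]
orientation: [-0.002, 0.967, 0.254, -0.003]
ft_force: [-0.1, 0.5, 0.2]
grip_width: -0.0001
```

```bash
python3 - <<'E'
from h import *
from plan import show
show(); save('side','s1.png'); s=cv2.imread('pics/s1.png'); cv2.imwrite('pics/s1z.png',cv2.resize(s[120:260,260:400],None,fx=4,fy=4))
E
```

```text
t 3.3 p [612.3  85.6 167.8] yaw 29.4 tilt [-0.006  0.002 -1.   ] F [-0.1  0.5  0.2] j [ 0.14  0.38 -0.1   1.1   0.    2.77] w -0.1
```

View pics/s1z.png

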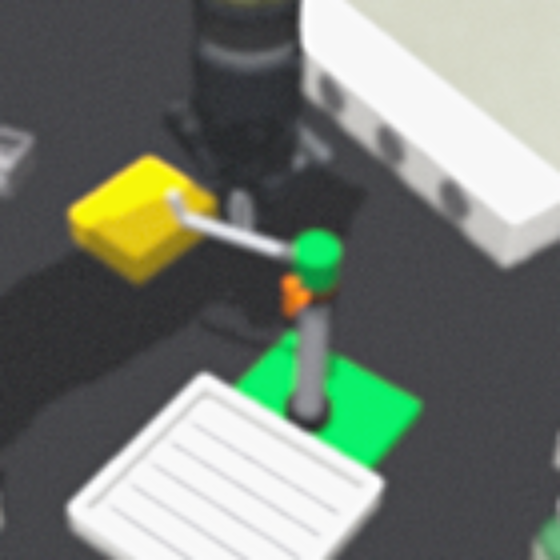

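The finger is down behind the arm, on its clockwise side. I'll close on the arm.

Call:
play_rows(deltas=[{"linear":[-4,1,-3],"rotation":[0,0,0]},{"linear":[-4,1,-3],"rotation":[0,0,0]},{"linear":[-3,0,0],"rotation":[0,0,0]},{"linear":[-2,0,0],"rotation":[0,0,0]},{"linear":[-2,0,0],"rotation":[0,0,0]},{"linear":[-1,0,0],"rotation":[0,0,0]},{"linear":[0,0,0],"rotation":[0,0,0]}])

```text
time_s: 4.05
eef_pos: [0.6002, 0.0748, 0.1779]
orientation: [-0.001, 0.967, 0.253, -0.0]
ft_force: [-0.0, 0.6, -0.1]
grip_width: 0.0002
```

```bash
cat > rel.py <<'E'
from h import *
from plan import show
# pose relative to swivel axis
o,M=show(); d=(np.array(o['eef_pos'])-[.617,.0075,0]); 
print('rel in tool frame (mm)',np.round(M.T@d*1000,1)[:2], 'Fx_tool,Fy_tool',np.round(M.T@np.array(o['ft_force']),1))
E
python3 rel.py
```

```text
t 4.05 p [600.2  74.8 177.9] yaw 29.4 tilt [-0.001  0.003 -1.   ] F [-0.   0.6 -0.1] j [ 0.12  0.35 -0.12  1.1   0.    2.75] w 0.2
rel in tool frame (mm) [ 18.5 -67.3] Fx_tool,Fy_tool [ 0.3 -0.5  0.1]
```

Call:
play_rows(deltas=[{"linear":[-2,0,2],"rotation":[0,0,0]},{"linear":[-2,0,2],"rotation":[0,0,0]},{"linear":[-2.5,0,0],"rotation":[0,0,-2]},{"linear":[-3.5,-0.5,0],"rotation":[0,0,-3]},{"linear":[-3.5,-0.5,0],"rotation":[0,0,-3]},{"linear":[-3.5,-0.5,0],"rotation":[0,0,-3]}])

```text
time_s: 4.65
eef_pos: [0.5886, 0.0704, 0.1743]
orientation: [-0.004, 0.937, 0.349, 0.005]
ft_force: [1.6, 2.7, -0.8]
grip_width: 0.0001
```

```bash
python3 rel.py
```

```text
t 4.65 p [588.6  70.4 174.3] yaw 40.9 tilt [ 0.007  0.01  -1.   ] F [ 1.6  2.7 -0.8] j [ 0.11  0.32 -0.17  1.07  0.01  2.54] w 0.1
rel in tool frame (mm) [ 21.8 -66.8] Fx_tool,Fy_tool [ 3.  -1.   0.9]
```

Call:
play_rows(deltas=[{"linear":[-4,-0.5,0],"rotation":[0,0,-1]},{"linear":[-4.5,-0.5,0],"rotation":[0,0,-2]},{"linear":[-4.5,-0.5,0],"rotation":[0,0,-3]},{"linear":[-4.5,-0.5,0],"rotation":[0,0,-3]},{"linear":[-4.5,-0.5,0],"rotation":[0,0,-3]},{"linear":[-4.5,-0.5,0],"rotation":[0,0,-3]},{"linear":[-4.5,-0.5,0],"rotation":[0,0,-3]},{"linear":[-4.5,-0.5,0],"rotation":[0,0,-3]}])

```text
time_s: 5.45
eef_pos: [0.5647, 0.0506, 0.1745]
orientation: [-0.005, 0.854, 0.52, 0.012]
ft_force: [1.8, 3.0, 1.1]
grip_width: -0.0
```

```bash
python3 rel.py
```

```text
t 5.45 p [564.7  50.6 174.5] yaw 62.7 tilt [ 0.015  0.022 -1.   ] F [1.8 3.  1.1] j [ 0.08  0.27 -0.24  1.05  0.02  2.12] w -0.0
rel in tool frame (mm) [ 18.8 -65.7] Fx_tool,Fy_tool [ 3.6  0.2 -1.1]
```

Call:
play_rows(deltas=[{"linear":[-4.5,-0.5,0],"rotation":[0,-0.3,-2]},{"linear":[-4.5,-0.5,0],"rotation":[0,-0.3,-2.5]},{"linear":[-4.5,-0.5,0],"rotation":[0,-0.3,-3]},{"linear":[-4.5,-0.5,0],"rotation":[0,-0.3,-3]},{"linear":[-4.5,-0.5,0],"rotation":[0,-0.3,-3]},{"linear":[-4,-0.5,0],"rotation":[0,-0.3,-3]},{"linear":[-3,-0.5,0],"rotation":[0,-0.3,-2]},{"linear":[-2,-0.5,0],"rotation":[0,-0.3,-1]}])

```text
time_s: 6.25
eef_pos: [0.5526, 0.0259, 0.1742]
orientation: [0.006, 0.749, 0.662, 0.001]
ft_force: [2.7, 3.2, -0.0]
grip_width: -0.0003
```

```bash
python3 rel.py
```

```text
t 6.25 p [552.6  25.9 174.2] yaw 83.0 tilt [ 0.009 -0.008 -1.   ] F [ 2.7  3.2 -0. ] j [ 0.05  0.25 -0.27  1.05 -0.01  1.75] w -0.3
rel in tool frame (mm) [  9.2 -64.4] Fx_tool,Fy_tool [3.5 2.2 0. ]
```

Call:
play_rows(deltas=[{"linear":[-1.5,0,0],"rotation":[0,0,-3]},{"linear":[-1.5,0,0],"rotation":[0,0,-3]},{"linear":[-1.5,-0.5,0],"rotation":[0,0,-1.5]},{"linear":[-1.5,-0.5,0],"rotation":[0,0,-1.5]}])

```text
time_s: 6.65
eef_pos: [0.5506, 0.0217, 0.1741]
orientation: [0.005, 0.693, 0.721, 0.001]
ft_force: [2.2, 3.5, 0.1]
grip_width: -0.0
```

```bash
python3 rel.py; python3 - <<'E'
from h import *
for n in('side','top'):
    save(n,n+'2.png')
s=cv2.imread('pics/side2.png'); t=cv2.imread('pics/top2.png')
a=cv2.resize(s[150:260,270:370],(400,440),interpolation=cv2.INTER_CUBIC); b=cv2.resize(t[160:260,280:380],(400,400),interpolation=cv2.INTER_CUBIC)
c=np.zeros((440,800,3),np.uint8); c[:,:400]=a; c[:400,400:]=b; cv2.imwrite('pics/c2.png',c)
E
```

```text
t 6.65 p [550.6  21.7 174.1] yaw 92.3 tilt [ 0.009 -0.005 -1.   ] F [2.2 3.5 0.1] j [ 0.04  0.24 -0.27  1.05 -0.    1.57] w -0.0
rel in tool frame (mm) [ 15.9 -64.4] Fx_tool,Fy_tool [ 3.4  2.4 -0.1]
```

View pics/c2.png

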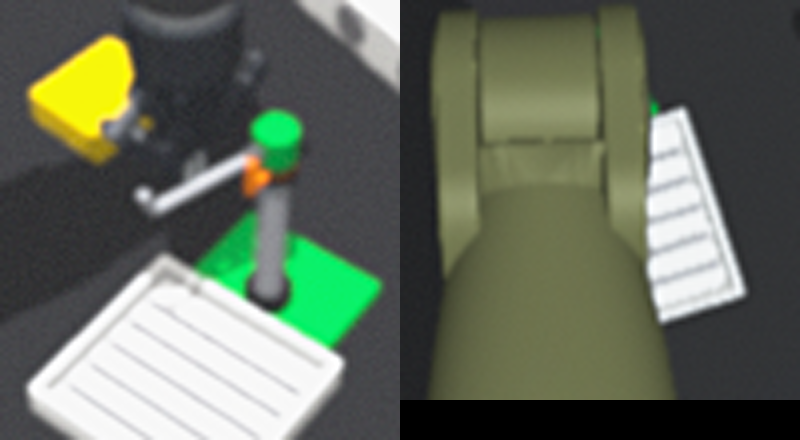

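The side view shows the arm close to the orange finger, at about 180°. I'll continue slowly and watch the force.

Call:
play_rows(deltas=[{"linear":[-1.5,0,0],"rotation":[0,0,-1.3]},{"linear":[-1.5,0,0],"rotation":[0,0,-1.3]},{"linear":[-1.5,0,0],"rotation":[0,0,-1.3]},{"linear":[-1.5,0,0],"rotation":[0,0,-1.3]}])

```text
time_s: 7.15
eef_pos: [0.5496, 0.0158, 0.174]
orientation: [0.004, 0.658, 0.753, 0.001]
ft_force: [-0.9, 2.7, 1.6]
grip_width: 0.0003
```

```bash
python3 rel.py
```

```text
t 7.15 p [549.6  15.8 174. ] yaw 97.7 tilt [ 0.006 -0.004 -1.   ] F [-0.9  2.7  1.6] j [ 0.03  0.24 -0.27  1.05 -0.    1.47] w 0.3
rel in tool frame (mm) [ 16.5 -64.7] Fx_tool,Fy_tool [ 2.7 -0.6 -1.6]
```

Call:
play_rows(deltas=[{"linear":[-1.5,-0.2,0],"rotation":[0,0,-1.3]},{"linear":[-1.5,-0.2,0],"rotation":[0,0,-1.3]},{"linear":[-1.3,-0.2,0],"rotation":[0,0,-1.2]}])

```text
time_s: 7.45
eef_pos: [0.5492, 0.0111, 0.174]
orientation: [0.003, 0.63, 0.776, 0.0]
ft_force: [0.0, 3.5, 2.9]
grip_width: -0.0001
```

```bash
python3 rel.py
```

```text
t 7.45 p [549.2  11.1 174. ] yaw 101.9 tilt [ 0.005 -0.003 -1.   ] F [0.  3.5 2.9] j [ 0.02  0.24 -0.27  1.05 -0.    1.39] w -0.1
rel in tool frame (mm) [ 16.7 -64.9] Fx_tool,Fy_tool [ 3.4  0.7 -2.9]
```

Call:
play_rows(deltas=[{"linear":[-1.3,-0.2,0],"rotation":[0,0,-1.2]},{"linear":[-1.3,-0.2,0],"rotation":[0,0,-1.2]}])

```text
time_s: 7.65
eef_pos: [0.5489, 0.0096, 0.1739]
orientation: [0.002, 0.612, 0.791, 0.001]
ft_force: [-2.4, 10.4, 3.0]
grip_width: -0.0003
```

```bash
python3 rel.py
```

```text
t 7.65 p [548.9   9.6 173.9] yaw 104.5 tilt [ 0.004 -0.    -1.   ] F [-2.4 10.4  3. ] j [ 0.02  0.24 -0.27  1.05 -0.    1.34] w -0.3
rel in tool frame (mm) [ 18.9 -64.7] Fx_tool,Fy_tool [10.6  0.3 -3.1]
```

Call:
play_rows(deltas=[{"linear":[-0.3,0,0],"rotation":[0,0,0]}])

```text
time_s: 7.75
eef_pos: [0.5488, 0.0099, 0.174]
orientation: [0.001, 0.612, 0.791, 0.002]
ft_force: [-0.2, 3.6, 2.5]
grip_width: -0.0002
```

```bash
python3 rel.py; python3 - <<'E'
from h import *
save('side','side3.png')
s=cv2.imread('pics/side3.png')
cv2.imwrite('pics/c3.png',cv2.resize(s[160:240,285:365],(640,600),interpolation=cv2.INTER_CUBIC))
E
```

```text
t 7.75 p [548.8   9.9 174. ] yaw 104.6 tilt [ 0.004  0.001 -1.   ] F [-0.2  3.6  2.5] j [ 0.02  0.24 -0.27  1.05  0.    1.33] w -0.2
rel in tool frame (mm) [ 19.6 -64.7] Fx_tool,Fy_tool [ 3.5  0.7 -2.5]
```

View pics/c3.png

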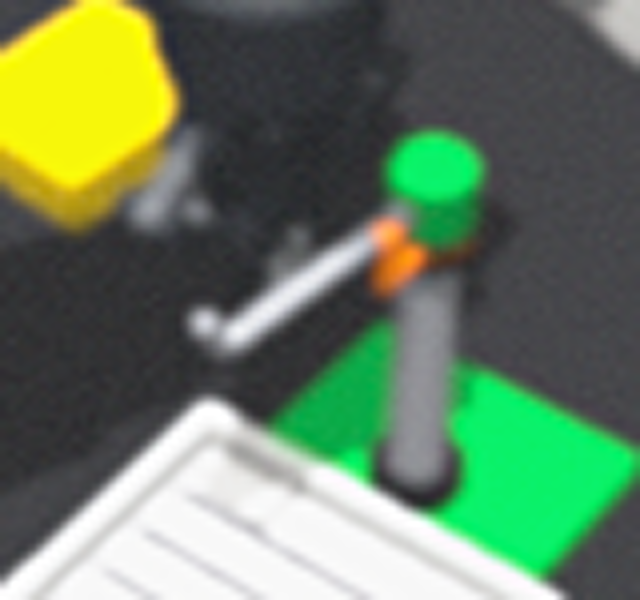

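The pin's touched, and the last push met a stiff stop (10.6 N). I'll check for remaining travel with measured pushes.

Call:
play_rows(deltas=[{"linear":[-1.2,0,0],"rotation":[0,0,0]}])

```text
time_s: 7.9
eef_pos: [0.5488, 0.0097, 0.174]
orientation: [0.0, 0.611, 0.792, 0.003]
ft_force: [-1.8, 8.4, 2.7]
grip_width: 0.0001
```

```bash
python3 rel.py
```

```text
t 7.9 p [548.8   9.7 174. ] yaw 104.7 tilt [ 0.004  0.004 -1.   ] F [-1.8  8.4  2.7] j [ 0.02  0.24 -0.27  1.05  0.    1.33] w 0.1
rel in tool frame (mm) [ 19.8 -64.6] Fx_tool,Fy_tool [ 8.6  0.4 -2.7]
```

Call:
play_rows(deltas=[{"linear":[-1.5,0,0],"rotation":[0,0,0]}])

```text
time_s: 8.0
eef_pos: [0.5488, 0.0097, 0.174]
orientation: [-0.001, 0.611, 0.792, 0.004]
ft_force: [-2.5, 9.1, 4.2]
grip_width: -0.0
```

```bash
python3 rel.py
```

```text
t 8.0 p [548.8   9.7 174. ] yaw 104.7 tilt [ 0.003  0.007 -1.   ] F [-2.5  9.1  4.2] j [ 0.01  0.25 -0.27  1.05  0.01  1.33] w -0.0
rel in tool frame (mm) [ 20.6 -64.6] Fx_tool,Fy_tool [ 9.4 -0.1 -4.1]
```

Call:
play_rows(deltas=[{"linear":[4,0,0],"rotation":[0,0,0]},{"linear":[8,0,0],"rotation":[0,0,0]},{"linear":[12,0,0],"rotation":[0,0,0]},{"linear":[5,0,-15],"rotation":[0,0,0]},{"linear":[0,0,-25],"rotation":[0,0,0]},{"linear":[0,0,-25],"rotation":[0,0,0]},{"linear":[0,0,-25],"rotation":[0,0,0]},{"linear":[0,0,-20],"rotation":[0,0,0]}], fingers=0.3)

```text
time_s: 8.8
eef_pos: [0.5363, 0.0387, 0.2825]
orientation: [-0.002, 0.61, 0.793, -0.003]
ft_force: [0.4, -0.4, -0.4]
grip_width: 0.0599
```

```bash
python3 rel.py; python3 - <<'E'
from h import *
save('side','side4.png')
s=cv2.imread('pics/side4.png')
cv2.imwrite('pics/c4.png',cv2.resize(s[160:240,285:365],(640,640),interpolation=cv2.INTER_CUBIC)[:600])
E
```

```text
t 8.8 p [536.3  38.7 282.5] yaw 104.9 tilt [-0.007 -0.003 -1.   ] F [ 0.4 -0.4 -0.4] j [ 0.07  0.19 -0.1   1.3  -0.    1.38] w 59.9
rel in tool frame (mm) [ 50.7 -72. ] Fx_tool,Fy_tool [-0.5  0.3  0.4]
```

View pics/c4.png

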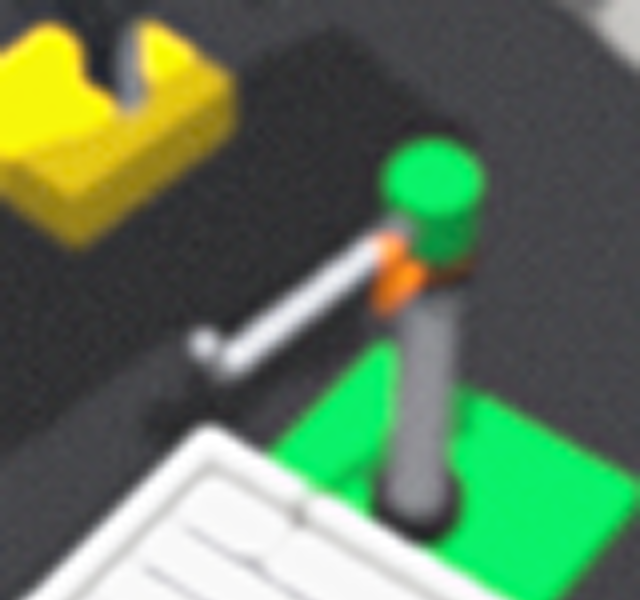

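```bash
python3 - <<'E'
from h import *
ax=np.array([.617,.0075])
for a in range(180,200,2):
    u=np.array([np.cos(np.radians(a)),np.sin(np.radians(a))])
    f=lambda r,z:np.round((proj('side',[*(ax+r*u),z])-[285,160]+.5)*8,0)
    print(a,'tip',f(.112,.208),'bend',f(.108,.188),'mid',f(.06,.19),'near',f(.03,.19))
E
```

```text
180 tip [167. 310.] bend [179. 345.] mid [295. 281.] near [366. 244.]
182 tip [174. 317.] bend [185. 352.] mid [299. 284.] near [368. 246.]
184 tip [181. 324.] bend [192. 358.] mid [303. 288.] near [370. 248.]
186 tip [188. 331.] bend [199. 365.] mid [307. 291.] near [372. 250.]
188 tip [196. 338.] bend [206. 371.] mid [311. 295.] near [374. 251.]
190 tip [204. 344.] bend [214. 377.] mid [315. 298.] near [376. 253.]
192 tip [213. 350.] bend [222. 383.] mid [319. 301.] near [378. 254.]
194 tip [221. 356.] bend [230. 389.] mid [324. 304.] near [380. 256.]
196 tip [230. 362.] bend [239. 395.] mid [329. 307.] near [383. 257.]
198 tip [240. 368.] bend [248. 400.] mid [334. 310.] near [385. 259.]
```

The hook is at about 190°, having turned 1.23 rad, with the pin against the arm and the stop felt at 9–10 N. It is home. Next is the rack.

```bash
python3 plan.py 496 -244 200 190.5 18
```

```text
t 8.85 p [537.7  38.9 285.8] yaw 104.9 tilt [-0.002 -0.002 -1.   ] F [1.3 0.8 2.7] j [ 0.07  0.18 -0.09  1.3  -0.    1.38] w 59.4
{"linear":[-14.6,-6.3,4.8],"rotation":[-0.01,-0.00,-4.76]},
{"linear":[-14.0,-7.4,4.8],"rotation":[-0.01,-0.00,-4.76]},
{"linear":[-13.4,-8.6,4.8],"rotation":[-0.01,-0.00,-4.76]},
{"linear":[-12.6,-9.7,4.8],"rotation":[-0.01,-0.00,-4.76]},
{"linear":[-11.7,-10.7,4.8],"rotation":[-0.01,-0.00,-4.76]},
{"linear":[-10.8,-11.6,4.8],"rotation":[-0.01,-0.00,-4.76]},
{"linear":[-9.8,-12.5,4.8],"rotation":[-0.01,-0.00,-4.76]},
{"linear":[-8.8,-13.2,4.8],"rotation":[-0.01,-0.00,-4.76]},
{"linear":[-7.6,-13.9,4.8],"rotation":[-0.01,-0.00,-4.76]},
{"linear":[-6.4,-14.5,4.8],"rotation":[-0.01,-0.00,-4.76]},
{"linear":[-5.2,-15.0,4.8],"rotation":[-0.01,-0.00,-4.76]},
{"linear":[-4.0,-15.4,4.8],"rotation":[-0.01,-0.00,-4.76]},
{"linear":[-2.7,-15.7,4.8],"rotation":[-0.01,-0.00,-4.76]},
{"linear":[-1.4,-15.8,4.8],"rotation":[-0.01,-0.00,-4.76]},
{"linear":[-0.0,-15.9,4.8],"rotation":[-0.01,-0.00,-4.76]},
{"linear":[1.3,-15.8,4.8],"rotation":[-0.01,-0.00,-4.76]},
{"linear":[2.6,-15.7,4.8],"rotation":[-0.01,-0.00,-4.76]},
{"linear":[3.9,-15.4,4.8],"rotation":[-0.01,-0.00,-4.76]},
```

Call:
play_rows(deltas=[{"linear":[-14.5,-6.5,0],"rotation":[0,0,-4.8]},{"linear":[-14,-7.5,0],"rotation":[0,0,-4.8]},{"linear":[-13.5,-8.5,0],"rotation":[0,0,-4.8]},{"linear":[-12.5,-9.5,0],"rotation":[0,0,-4.8]},{"linear":[-11.5,-10.5,0],"rotation":[0,0,-4.8]},{"linear":[-11,-11.5,0],"rotation":[0,0,-4.8]},{"linear":[-10,-12.5,0],"rotation":[0,0,-4.8]},{"linear":[-9,-13,0],"rotation":[0,0,-4.8]},{"linear":[-7.5,-14,5],"rotation":[0,0,-4.8]},{"linear":[-6.5,-14.5,5],"rotation":[0,0,-4.8]},{"linear":[-5,-15,10],"rotation":[0,0,-4.8]},{"linear":[-4,-15.5,10],"rotation":[0,0,-4.8]}])

```text
time_s: 10.05
eef_pos: [0.5135, -0.1514, 0.2537]
orientation: [-0.0, 0.127, 0.992, -0.006]
ft_force: [0.6, 0.1, -0.6]
grip_width: 0.0597
```

```bash
python3 plan.py 496 -244 190 190.5 8; python3 - <<'E'
from h import *
save('top','top5.png')
s=cv2.imread('pics/top5.png')
cv2.imwrite('pics/c5.png',cv2.resize(s[140:260,270:430],(800,600),interpolation=cv2.INTER_CUBIC))
E
```

```text
t 10.05 p [ 513.5 -151.4  253.7] yaw 165.4 tilt [-0.002 -0.011 -1.   ] F [ 0.6  0.1 -0.6] j [-0.28  0.18 -0.17  1.22 -0.01 -0.02] w 59.7
{"linear":[-0.8,-11.7,8.1],"rotation":[-0.08,-0.01,-3.14]},
{"linear":[-0.2,-11.7,8.1],"rotation":[-0.08,-0.01,-3.14]},
{"linear":[0.5,-11.7,8.1],"rotation":[-0.08,-0.01,-3.14]},
{"linear":[1.1,-11.7,8.0],"rotation":[-0.08,-0.01,-3.14]},
{"linear":[1.8,-11.6,8.0],"rotation":[-0.08,-0.01,-3.14]},
{"linear":[2.4,-11.5,8.0],"rotation":[-0.08,-0.01,-3.14]},
{"linear":[3.0,-11.4,8.0],"rotation":[-0.08,-0.01,-3.14]},
{"linear":[3.7,-11.2,8.0],"rotation":[-0.08,-0.01,-3.14]},
```

View pics/c5.png

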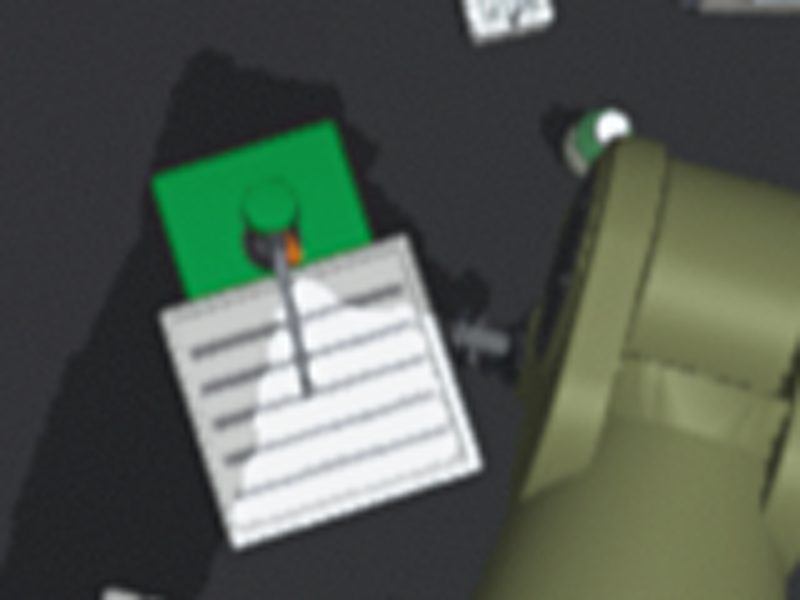

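The top view shows the hook over the tray with its tip at px (331,219). I'll measure its angle exactly and go on.

Call:
play_rows(deltas=[{"linear":[-1,-12,7],"rotation":[0,0,-3.5]},{"linear":[0,-12,7],"rotation":[-0.2,0,-3.5]},{"linear":[0.5,-12,7],"rotation":[-0.2,0,-3.5]},{"linear":[1,-12,7],"rotation":[-0.2,0,-3.5]},{"linear":[2,-12,7],"rotation":[0,0,-3.5]},{"linear":[2.5,-11.5,6],"rotation":[0,0,-3.5]},{"linear":[3,-11.5,5],"rotation":[0,0,-3.2]},{"linear":[3.5,-11,5],"rotation":[0,0,-3]},{"linear":[0,0,0],"rotation":[0,0,0]}])

```text
time_s: 11.0
eef_pos: [0.4947, -0.2467, 0.1955]
orientation: [-0.005, -0.117, 0.993, -0.001]
ft_force: [-0.4, 0.3, 0.6]
grip_width: 0.0599
```

```bash
python3 plan.py 496 -244 185 190.5 2; python3 - <<'E'
from h import *
p=plane('top',270+307/5-.4,140+396/5-.4,.212);d=p[:2]-[.617,.0075];print(p,np.degrees(np.arctan2(*d[::-1]))%360,np.linalg.norm(d))
save('side','side6.png')
s=cv2.imread('pics/side6.png')
cv2.imwrite('pics/c6.png',cv2.resize(s[220:340,290:430],(700,600),interpolation=cv2.INTER_CUBIC))
E
```

```text
t 11.0 p [ 494.7 -246.7  195.5] yaw -166.6 tilt [-0.01  -0.004 -1.   ] F [-0.4  0.3  0.6] j [-0.46  0.25 -0.22  1.11 -0.01 -0.69] w 59.9
{"linear":[-1.0,1.1,5.2],"rotation":[-0.04,-0.31,1.45]},
{"linear":[-1.0,1.2,5.2],"rotation":[-0.04,-0.31,1.45]},
[ 0.50435739 -0.01313609  0.212     ] 190.38145098945714 0.11451727588853486
```

View pics/c6.png

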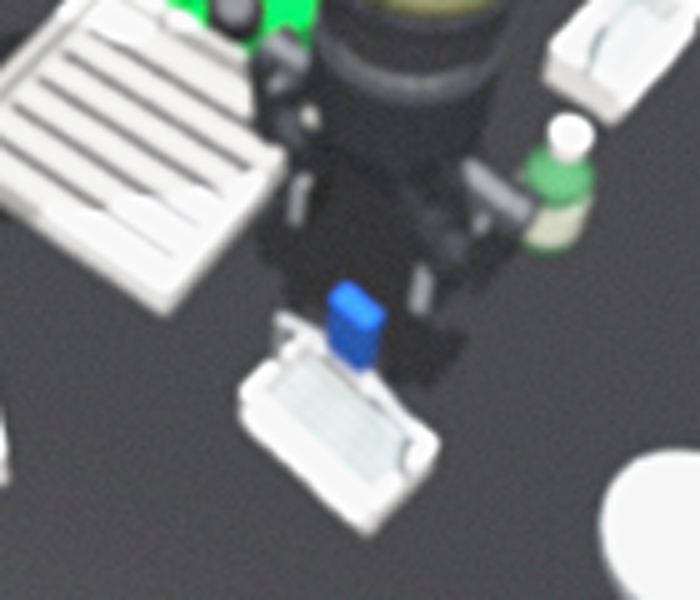

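Call:
play_rows(deltas=[{"linear":[-1,1.3,5],"rotation":[0,-0.3,1.5]},{"linear":[-1,1.3,5],"rotation":[0,-0.3,1.5]},{"linear":[0,0,12],"rotation":[0,0,0]},{"linear":[0,0,12],"rotation":[0,0,0]},{"linear":[0,0,12],"rotation":[0,0,0]},{"linear":[0,0,10],"rotation":[0,0,0]},{"linear":[0,0,0],"rotation":[0,0,0]}])

```text
time_s: 11.75
eef_pos: [0.4967, -0.2391, 0.135]
orientation: [0.0, -0.087, 0.996, -0.0]
ft_force: [-0.0, 0.3, 0.2]
grip_width: 0.0594
```

```bash
python3 plan.py 496 -244 112 190.5 3; python3 - <<'E'
from h import *
save('side','side7.png')
s=cv2.imread('pics/side7.png')
cv2.imwrite('pics/c7.png',cv2.resize(s[220:340,290:430],(700,600),interpolation=cv2.INTER_CUBIC))
E
```

```text
t 11.75 p [ 496.7 -239.1  135. ] yaw -170.0 tilt [ 0.001 -0.    -1.   ] F [-0.   0.3  0.2] j [-0.45  0.28 -0.32  0.97  0.   -0.62] w 59.4
{"linear":[0.5,-1.6,7.7],"rotation":[-0.01,0.02,-0.16]},
{"linear":[0.5,-1.6,7.7],"rotation":[-0.01,0.02,-0.16]},
{"linear":[0.5,-1.6,7.7],"rotation":[-0.01,0.02,-0.16]},
```

View pics/c7.png

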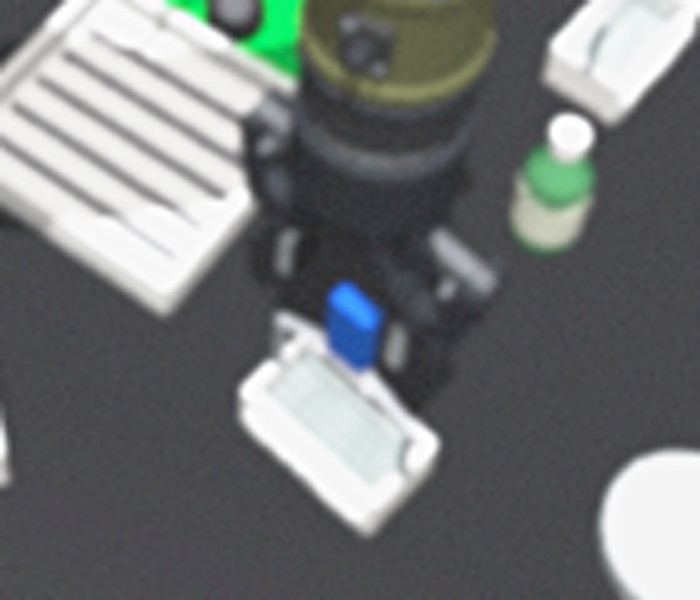

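The fingers straddle the tab, with pads at about (285,250) and (397,345) either side of it. I'll go down and grip gently.

Call:
play_rows(deltas=[{"linear":[0.3,-2.3,9],"rotation":[0,0,0]},{"linear":[0.3,-2.3,9],"rotation":[0,0,0]},{"linear":[0,0,5],"rotation":[0,0,0]},{"linear":[0,0,0],"rotation":[0,0,0]}])

```text
time_s: 12.2
eef_pos: [0.498, -0.2451, 0.1115]
orientation: [0.001, -0.087, 0.996, -0.001]
ft_force: [-0.2, -0.3, -0.1]
grip_width: 0.0598
```

```bash
python3 plan.py 496 -244 112 190.5 1
```

```text
t 12.2 p [ 498.  -245.1  111.5] yaw -170.0 tilt [ 0.003 -0.001 -1.   ] F [-0.2 -0.3 -0.1] j [-0.46  0.3  -0.34  0.92  0.   -0.63] w 59.8
{"linear":[1.8,1.4,-0.5],"rotation":[-0.10,0.15,-0.52]},
```

Call:
play_rows(deltas=[{"linear":[0,0,0],"rotation":[0,0,0]},{"linear":[0,0,0],"rotation":[0,0,0]},{"linear":[0,0,0],"rotation":[0,0,0]},{"linear":[0,0,0],"rotation":[0,0,0]},{"linear":[0,0,0],"rotation":[0,0,0]}], fingers=1, force=25)

```text
time_s: 12.7
eef_pos: [0.498, -0.2451, 0.1117]
orientation: [0.001, -0.087, 0.996, -0.001]
ft_force: [0.6, 0.8, -2.4]
grip_width: 0.0233
```

```bash
python3 rel.py; python3 - <<'E'
from h import *
save('side','side8.png')
s=cv2.imread('pics/side8.png')
cv2.imwrite('pics/c8.png',cv2.resize(s[220:340,290:430],(700,600),interpolation=cv2.INTER_CUBIC))
E
```

```text
t 12.7 p [ 498.  -245.1  111.7] yaw -170.0 tilt [ 0.003 -0.001 -1.   ] F [ 0.6  0.8 -2.4] j [-0.46  0.3  -0.34  0.92  0.   -0.63] w 23.3
rel in tool frame (mm) [ 160.7 -228.3] Fx_tool,Fy_tool [-0.7  0.7  2.4]
```

View pics/c8.png

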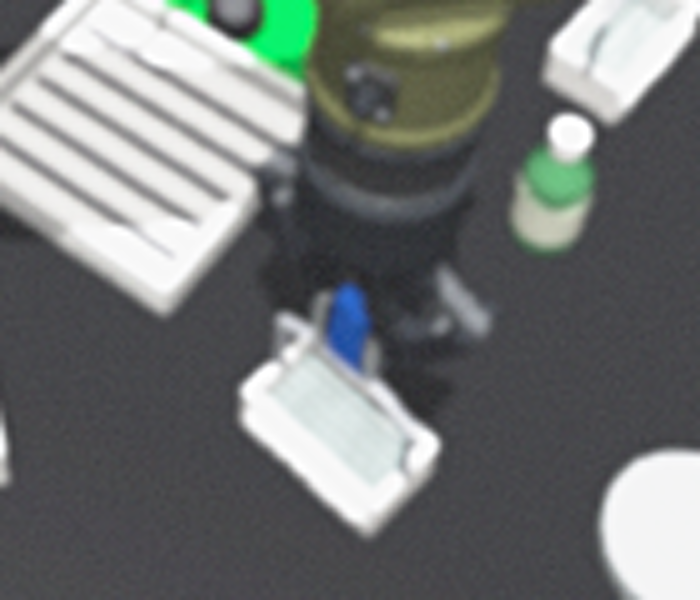

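Gripped (opening 23.3 mm). I'll lift straight up.

Call:
play_rows(deltas=[{"linear":[0,0,0],"rotation":[0,0,0]},{"linear":[0,0,0],"rotation":[0,0,0]},{"linear":[0,0,-4],"rotation":[0,0,0]},{"linear":[0,0,-8],"rotation":[0,0,0]},{"linear":[0,0,-12],"rotation":[0,0,0]},{"linear":[0,0,-15],"rotation":[0,0,0]},{"linear":[0,0,-15],"rotation":[0,0,0]},{"linear":[0,0,-15],"rotation":[0,0,0]},{"linear":[0,0,-15],"rotation":[0,0,0]},{"linear":[0,0,-15],"rotation":[0,0,0]},{"linear":[0,0,-15],"rotation":[0,0,0]},{"linear":[0,0,-10],"rotation":[0,0,0]}], force=40)

```text
time_s: 13.95
eef_pos: [0.4975, -0.2449, 0.2479]
orientation: [0.003, -0.087, 0.996, -0.002]
ft_force: [0.2, -0.8, -2.1]
grip_width: 0.0237
```

```bash
python3 plan.py 468 -20 246 190.4 16; python3 - <<'E'
from h import *
save('side','side9.png')
s=cv2.imread('pics/side9.png')
cv2.imwrite('pics/c9.png',cv2.resize(s[180:340,290:430],(525,600),interpolation=cv2.INTER_CUBIC))
E
```

```text
t 13.95 p [ 497.5 -244.9  247.9] yaw -170.0 tilt [ 0.006 -0.003 -1.   ] F [ 0.2 -0.8 -2.1] j [-0.46  0.22 -0.14  1.21  0.   -0.63] w 23.7
{"linear":[-0.6,14.2,0.1],"rotation":[-0.01,0.02,-0.03]},
{"linear":[-0.6,14.2,0.1],"rotation":[-0.01,0.02,-0.03]},
{"linear":[-0.6,14.2,0.1],"rotation":[-0.01,0.02,-0.03]},
{"linear":[-0.6,14.2,0.1],"rotation":[-0.01,0.02,-0.03]},
{"linear":[-0.6,14.2,0.1],"rotation":[-0.01,0.02,-0.03]},
{"linear":[-0.6,14.2,0.1],"rotation":[-0.01,0.02,-0.03]},
{"linear":[-0.7,14.2,0.1],"rotation":[-0.01,0.02,-0.03]},
{"linear":[-0.7,14.2,0.1],"rotation":[-0.01,0.02,-0.03]},
{"linear":[-0.7,14.2,0.1],"rotation":[-0.01,0.02,-0.03]},
{"linear":[-0.7,14.2,0.1],"rotation":[-0.01,0.02,-0.03]},
{"linear":[-0.7,14.2,0.1],"rotation":[-0.01,0.02,-0.03]},
{"linear":[-0.7,14.2,0.1],"rotation":[-0.01,0.02,-0.03]},
{"linear":[-0.7,14.2,0.1],"rotation":[-0.01,0.02,-0.03]},
{"linear":[-0.7,14.2,0.1],"rotation":[-0.01,0.02,-0.03]},
{"linear":[-0.7,14.2,0.1],"rotation":[-0.01,0.02,-0.03]},
{"linear":[-0.7,14.2,0.1],"rotation":[-0.01,0.02,-0.03]},
```

View pics/c9.png

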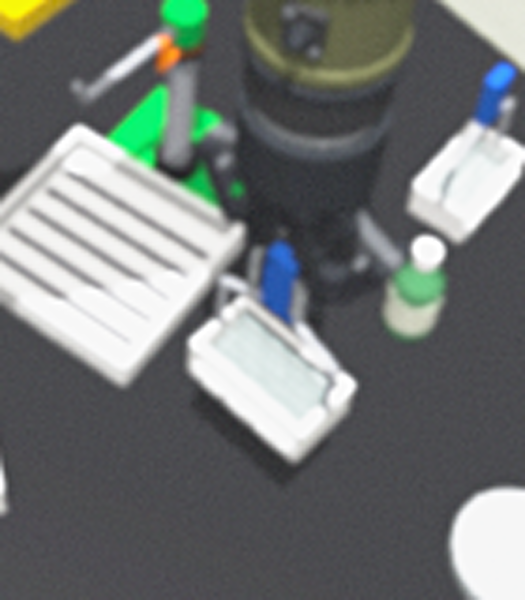

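The rack is lifted and level. I'll carry it to a point outside the hook's tip, lined up with the arm.

Call:
play_rows(deltas=[{"linear":[1,6,0],"rotation":[0,0,0]},{"linear":[1,10,0],"rotation":[0,0,0]},{"linear":[1,15,0],"rotation":[0,0,0]},{"linear":[0,18,0],"rotation":[0,0,0]},{"linear":[0,20,0],"rotation":[0,0,0]},{"linear":[0,20,0],"rotation":[0,0,0]},{"linear":[0,20,0],"rotation":[0,0,0]},{"linear":[0,20,0],"rotation":[0,0,0]},{"linear":[0,20,0],"rotation":[0,0,0]},{"linear":[0,20,0],"rotation":[0,0,0]},{"linear":[0,15,0],"rotation":[0,0,0]},{"linear":[0,8,0],"rotation":[0,0,0]}])

```text
time_s: 15.2
eef_pos: [0.4497, -0.0385, 0.2415]
orientation: [-0.003, -0.088, 0.996, 0.002]
ft_force: [0.3, 1.0, -1.4]
grip_width: 0.0231
```

```bash
python3 plan.py 467 -20 244 190.4 3
```

```text
t 15.2 p [449.7 -38.5 241.5] yaw -169.9 tilt [-0.006  0.003 -1.   ] F [ 0.3  1.  -1.4] j [-0.09  0.03 -0.36  1.18  0.   -0.26] w 23.1
{"linear":[-6.8,5.1,-0.8],"rotation":[0.08,-0.10,-0.08]},
{"linear":[-6.8,5.1,-0.8],"rotation":[0.08,-0.10,-0.08]},
{"linear":[-6.8,5.0,-0.8],"rotation":[0.08,-0.10,-0.08]},
```

Call:
play_rows(deltas=[{"linear":[-5,5,-1],"rotation":[0,-0.2,0]},{"linear":[-5,5,-1],"rotation":[0.2,-0.2,0]},{"linear":[-5,5,-1],"rotation":[0,0,-0.2]},{"linear":[0,0,0],"rotation":[0,0,0]}])

```text
time_s: 15.6
eef_pos: [0.4617, -0.0186, 0.244]
orientation: [0.001, -0.091, 0.996, 0.0]
ft_force: [-0.0, 0.4, -2.2]
grip_width: 0.0234
```

```bash
cat > hk.py <<'E'
from plan import *
o,M=show(); a=np.radians(190.4); u=np.array([np.cos(a),np.sin(a)]); v=np.array([-u[1],u[0]])
d=np.array(o['eef_pos'])[:2]-[.617,.0075]; print('r %.1f lateral(ccw) %.1f mm; bail underside z %.1f (rest 194)'%(d@u*1000,d@v*1000,o['eef_pos'][2]*1000-14.7))
E
python3 hk.py; python3 - <<'E'
from h import *
save('side','sideA.png')
s=cv2.imread('pics/sideA.png')
cv2.imwrite('pics/cA.png',cv2.resize(s[140:290,240:380],(560,600),interpolation=cv2.INTER_CUBIC))
E
```

```text
t 15.6 p [461.7 -18.6 244. ] yaw -169.5 tilt [ 0.001  0.001 -1.   ] F [-0.   0.4 -2.2] j [-0.04  0.05 -0.34  1.18  0.   -0.22] w 23.4
r 157.5 lateral(ccw) -2.4 mm; bail underside z 229.3 (rest 194)
```

View pics/cA.png

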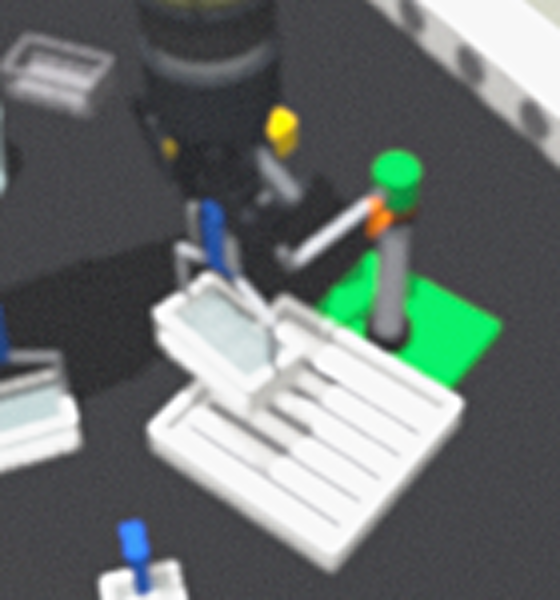

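The rack's opening faces the hook and the bail clears the tip height by 17 mm. I'll go inward.

Call:
play_rows(deltas=[{"linear":[-5,-1,0],"rotation":[0,0,0]},{"linear":[-8,-1,0],"rotation":[0,0,0]},{"linear":[-8,0,0],"rotation":[0,0,0]},{"linear":[-8,0,0],"rotation":[0,0,0]},{"linear":[-4,0,0],"rotation":[0,0,0]},{"linear":[0,0,0],"rotation":[0,0,0]}])

```text
time_s: 16.25
eef_pos: [0.4981, -0.0161, 0.2435]
orientation: [0.0, -0.09, 0.996, -0.0]
ft_force: [0.8, 0.5, -2.2]
grip_width: 0.0236
```

```bash
python3 hk.py; python3 - <<'E'
from h import *
save('side','sideB.png')
s=cv2.imread('pics/sideB.png')
cv2.imwrite('pics/cB.png',cv2.resize(s[160:260,265:365],(600,600),interpolation=cv2.INTER_CUBIC))
E
```

```text
t 16.25 p [498.1 -16.1 243.5] yaw -169.7 tilt [ 0.001 -0.    -1.   ] F [ 0.8  0.5 -2.2] j [-0.03  0.12 -0.27  1.19 -0.   -0.21] w 23.6
r 121.2 lateral(ccw) 1.8 mm; bail underside z 228.8 (rest 194)
```

View pics/cB.png

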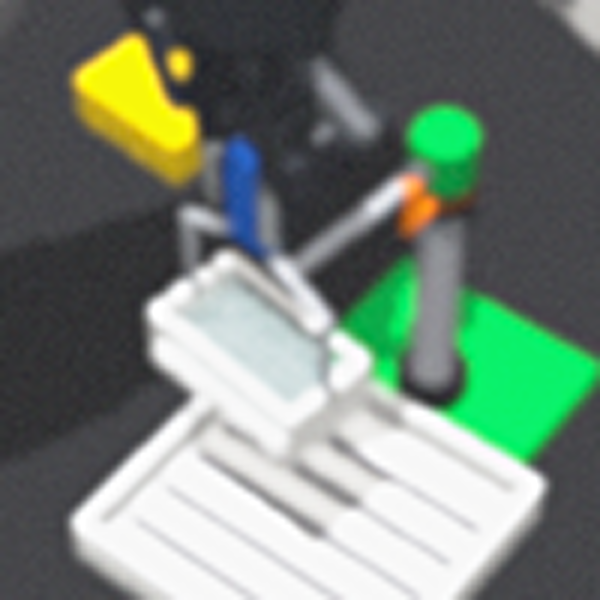

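Call:
play_rows(deltas=[{"linear":[-4,0.5,0],"rotation":[0,0,0]},{"linear":[-6,0.5,0],"rotation":[0,0,0]},{"linear":[-7,0.5,0],"rotation":[0,0,0]},{"linear":[-7,0,0],"rotation":[0,0,0]},{"linear":[-7,0,0],"rotation":[0,0,0]},{"linear":[-5,0,0],"rotation":[0,0,0]},{"linear":[-2,0,0],"rotation":[0,0,0]},{"linear":[0,0,0],"rotation":[0,0,0]}])

```text
time_s: 17.1
eef_pos: [0.5381, -0.007, 0.2433]
orientation: [0.0, -0.09, 0.996, -0.0]
ft_force: [0.2, 0.0, -2.6]
grip_width: 0.0235
```

```bash
python3 hk.py; python3 - <<'E'
from h import *
save('side','sideC.png')
s=cv2.imread('pics/sideC.png')
cv2.imwrite('pics/cC.png',cv2.resize(s[160:260,265:365],(600,600),interpolation=cv2.INTER_CUBIC))
E
```

```text
t 17.1 p [538.1  -7.  243.3] yaw -169.7 tilt [ 0. -0. -1.] F [ 0.2  0.  -2.6] j [-0.01  0.19 -0.18  1.2  -0.   -0.19] w 23.5
r 80.2 lateral(ccw) -0.0 mm; bail underside z 228.6 (rest 194)
```

View pics/cC.png

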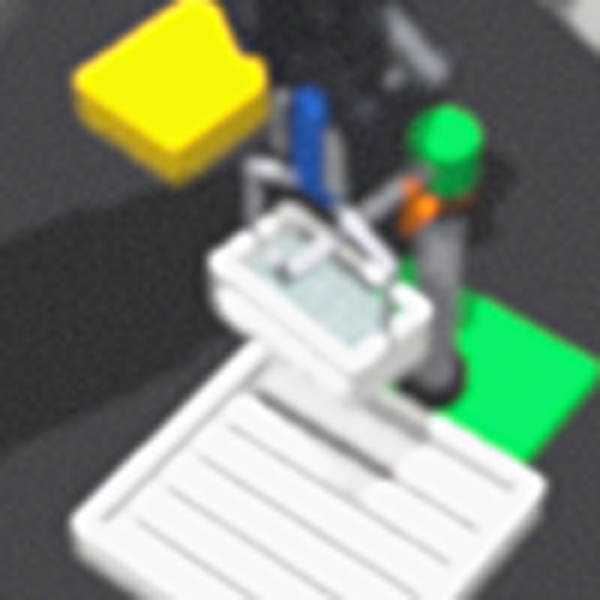

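The arm is through the bail with r = 80 mm and no lateral offset. Lowering now: Fz, about −2.3 N, should rise to about 0 when the hook takes the weight.

Call:
play_rows(deltas=[{"linear":[0,0,4],"rotation":[0,0,0]},{"linear":[0,0,6],"rotation":[0,0,0]},{"linear":[0,0,6],"rotation":[0,0,0]},{"linear":[0,0,6],"rotation":[0,0,0]},{"linear":[0,0,4],"rotation":[0,0,0]},{"linear":[0,0,2],"rotation":[0,0,0]},{"linear":[0,0,0],"rotation":[0,0,0]}])

```text
time_s: 17.85
eef_pos: [0.5363, -0.0072, 0.2121]
orientation: [-0.001, -0.09, 0.996, -0.0]
ft_force: [0.9, 0.2, -1.7]
grip_width: 0.0235
```

```bash
python3 hk.py
```

```text
t 17.85 p [536.3  -7.2 212.1] yaw -169.7 tilt [-0.002 -0.    -1.   ] F [ 0.9  0.2 -1.7] j [-0.01  0.2  -0.23  1.13 -0.   -0.19] w 23.5
r 82.0 lateral(ccw) -0.1 mm; bail underside z 197.4 (rest 194)
```

Call:
play_rows(deltas=[{"linear":[0,0,1],"rotation":[0,0,0]},{"linear":[0,0,1],"rotation":[0,0,0]}])

```text
time_s: 18.05
eef_pos: [0.5365, -0.0072, 0.2103]
orientation: [-0.001, -0.09, 0.996, -0.0]
ft_force: [0.1, -1.4, -1.7]
grip_width: 0.0235
```

```bash
python3 hk.py
```

```text
t 18.05 p [536.5  -7.2 210.3] yaw -169.7 tilt [-0.001 -0.    -1.   ] F [ 0.1 -1.4 -1.7] j [-0.01  0.21 -0.24  1.13 -0.   -0.19] w 23.5
r 81.8 lateral(ccw) -0.0 mm; bail underside z 195.6 (rest 194)
```

Call:
play_rows(deltas=[{"linear":[0,0,0.8],"rotation":[0,0,0]},{"linear":[0,0,0.4],"rotation":[0,0,0]}])

```text
time_s: 18.25
eef_pos: [0.5368, -0.0072, 0.2092]
orientation: [-0.0, -0.09, 0.996, -0.0]
ft_force: [0.4, 1.7, -2.0]
grip_width: 0.0233
```

```bash
python3 hk.py; python3 hk.py
```

```text
t 18.25 p [536.8  -7.2 209.2] yaw -169.7 tilt [-0.001 -0.    -1.   ] F [ 0.4  1.7 -2. ] j [-0.01  0.21 -0.24  1.13 -0.   -0.19] w 23.3
r 81.6 lateral(ccw) -0.0 mm; bail underside z 194.5 (rest 194)
t 18.25 p [536.8  -7.2 209.2] yaw -169.7 tilt [-0.001 -0.    -1.   ] F [ 0.4  1.7 -2. ] j [-0.01  0.21 -0.24  1.13 -0.   -0.19] w 23.3
r 81.6 lateral(ccw) -0.0 mm; bail underside z 194.5 (rest 194)
```

Call:
play_rows(deltas=[{"linear":[0,0,0.6],"rotation":[0,0,0]},{"linear":[0,0,0.6],"rotation":[0,0,0]}])

```text
time_s: 18.45
eef_pos: [0.5369, -0.0072, 0.2086]
orientation: [0.0, -0.09, 0.996, -0.0]
ft_force: [-1.1, 0.1, 2.7]
grip_width: 0.0233
```

```bash
python3 hk.py
```

```text
t 18.45 p [536.9  -7.2 208.6] yaw -169.7 tilt [ 0. -0. -1.] F [-1.1  0.1  2.7] j [-0.01  0.21 -0.24  1.12 -0.   -0.19] w 23.3
r 81.4 lateral(ccw) -0.0 mm; bail underside z 193.9 (rest 194)
```

Call:
play_rows(deltas=[{"linear":[0,0,0.5],"rotation":[0,0,0]},{"linear":[0,0,0.3],"rotation":[0,0,0]}])

```text
time_s: 18.65
eef_pos: [0.537, -0.0073, 0.2086]
orientation: [0.0, -0.09, 0.996, -0.0]
ft_force: [-1.6, -0.4, 1.9]
grip_width: 0.0234
```

```bash
python3 hk.py
```

```text
t 18.65 p [537.   -7.3 208.6] yaw -169.7 tilt [ 0.001 -0.    -1.   ] F [-1.6 -0.4  1.9] j [-0.01  0.21 -0.24  1.12 -0.   -0.19] w 23.4
r 81.4 lateral(ccw) 0.1 mm; bail underside z 193.9 (rest 194)
```

Seated: z is at 193.9 mm and the force has reversed. I'll release gradually.

Call:
play_rows(deltas=[{"linear":[0,0,0],"rotation":[0,0,0]},{"linear":[0,0,0],"rotation":[0,0,0]},{"linear":[0,0,0],"rotation":[0,0,0]}], fingers=0.67, force=20)

```text
time_s: 18.95
eef_pos: [0.5377, -0.0073, 0.2087]
orientation: [0.001, -0.09, 0.996, -0.0]
ft_force: [0.6, 0.9, 1.3]
grip_width: 0.0279
```

Call:
play_rows(deltas=[{"linear":[0,0,0],"rotation":[0,0,0]},{"linear":[0,0,0],"rotation":[0,0,0]},{"linear":[0,0,0],"rotation":[0,0,0]}], fingers=0.5)

```text
time_s: 19.25
eef_pos: [0.5379, -0.0073, 0.2085]
orientation: [0.001, -0.09, 0.996, -0.0]
ft_force: [-0.1, -0.2, 0.4]
grip_width: 0.0428
```

```bash
python3 hk.py; python3 - <<'E'
from h import *
save('side','sideD.png')
s=cv2.imread('pics/sideD.png')
cv2.imwrite('pics/cD.png',cv2.resize(s[160:260,265:365],(600,600),interpolation=cv2.INTER_CUBIC))
E
```

```text
t 19.25 p [537.9  -7.3 208.5] yaw -169.7 tilt [ 0.002 -0.    -1.   ] F [-0.1 -0.2  0.4] j [-0.01  0.21 -0.24  1.12 -0.   -0.19] w 42.8
r 80.4 lateral(ccw) 0.2 mm; bail underside z 193.8 (rest 194)
```

View pics/cD.png

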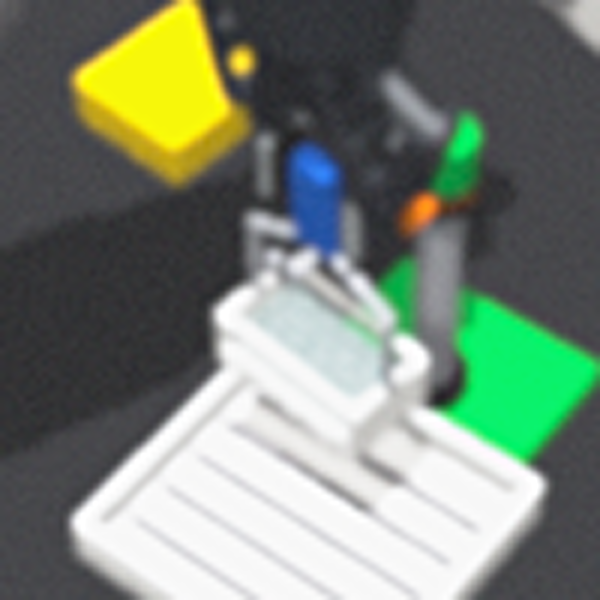

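Call:
play_rows(deltas=[{"linear":[0,0,-4],"rotation":[0,0,0]},{"linear":[0,0,-8],"rotation":[0,0,0]},{"linear":[0,0,-10],"rotation":[0,0,0]},{"linear":[0,0,-12],"rotation":[0,0,0]},{"linear":[0,0,-15],"rotation":[0,0,0]},{"linear":[0,0,-15],"rotation":[0,0,0]},{"linear":[0,0,-15],"rotation":[0,0,0]},{"linear":[0,0,-15],"rotation":[0,0,0]},{"linear":[0,20,-10],"rotation":[0,0,0]},{"linear":[0,30,0],"rotation":[0,0,0]},{"linear":[0,30,0],"rotation":[0,0,0]},{"linear":[0,30,0],"rotation":[0,0,0]}])

```text
time_s: 20.5
eef_pos: [0.5204, 0.101, 0.329]
orientation: [0.007, -0.086, 0.996, -0.001]
ft_force: [0.7, 0.6, 0.5]
grip_width: 0.043
```

Call:
play_rows(deltas=[{"linear":[0,30,0],"rotation":[0,0,0]},{"linear":[0,30,0],"rotation":[0,0,0]},{"linear":[0,30,0],"rotation":[0,0,0]},{"linear":[0,20,0],"rotation":[0,0,0]},{"linear":[0,0,0],"rotation":[0,0,0]},{"linear":[0,0,0],"rotation":[0,0,0]},{"linear":[0,0,0],"rotation":[0,0,0]},{"linear":[0,0,0],"rotation":[0,0,0]}])

```text
time_s: 21.3
eef_pos: [0.501, 0.216, 0.3376]
orientation: [0.011, -0.088, 0.996, 0.0]
ft_force: [0.5, -0.7, -0.0]
grip_width: 0.0426
```

```bash
cat > two.py <<'E'
from h import *
import sys
k=sys.argv[1]
for n in('side','top'): save(n,n+k+'.png')
s=cv2.imread('pics/side%s.png'%k); t=cv2.imread('pics/top%s.png'%k)
c=np.zeros((600,800,3),np.uint8); c[:400,:400]=cv2.resize(s[165:245,275:355],(400,400),interpolation=cv2.INTER_CUBIC); c[:400,400:]=cv2.resize(t[160:240,290:370],(400,400),interpolation=cv2.INTER_CUBIC)
c[400:,:320]=cv2.resize(s,(320,200)); c[400:,400:720]=cv2.resize(t,(320,200)); cv2.imwrite('pics/two%s.png'%k,c)
from plan import show; show()
E
python3 two.py E
```

```text
t 21.4 p [501.  216.  337.4] yaw -169.9 tilt [ 0.023  0.003 -1.   ] F [-0.9 -0.   0.3] j [ 0.41  0.17  0.01  1.39 -0.01  0.24] w 42.7
```

View pics/twoE.png

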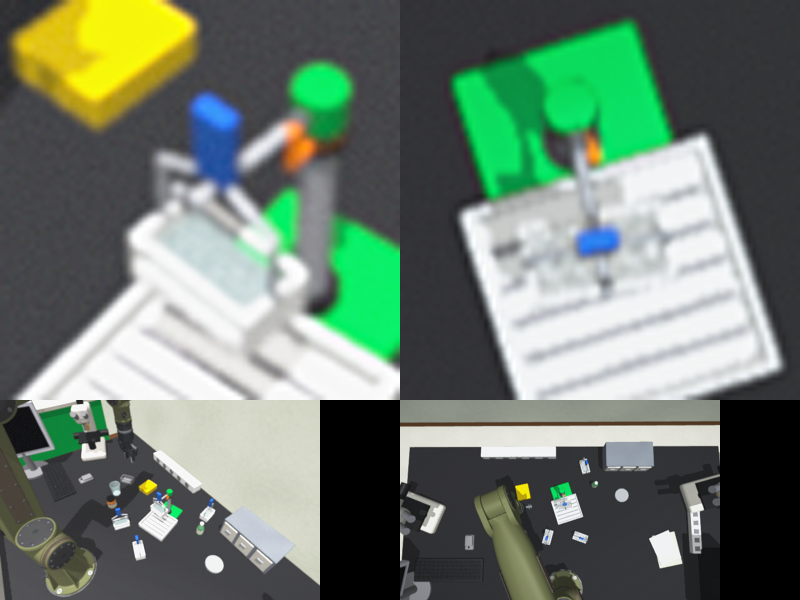

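Call:
play_rows(deltas=[{"linear":[0,0,0],"rotation":[0,0,0]},{"linear":[0,0,0],"rotation":[0,0,0]},{"linear":[0,0,0],"rotation":[0,0,0]},{"linear":[0,0,0],"rotation":[0,0,0]},{"linear":[0,0,0],"rotation":[0,0,0]},{"linear":[0,0,0],"rotation":[0,0,0]},{"linear":[0,0,0],"rotation":[0,0,0]},{"linear":[0,0,0],"rotation":[0,0,0]},{"linear":[0,0,0],"rotation":[0,0,0]},{"linear":[0,0,0],"rotation":[0,0,0]}])

```text
time_s: 22.4
eef_pos: [0.5012, 0.2146, 0.3372]
orientation: [0.011, -0.087, 0.996, 0.0]
ft_force: [-0.1, -0.2, 0.3]
grip_width: 0.0428
```

```bash
python3 two.py F; python3 - <<'E'
from h import *
def blue(n,k):
    im=cv2.imread('pics/%s%s.png'%(n,k)); b,g,r=[im[:,:,i].astype(int) for i in range(3)]
    m=((b>120)&(b-r>70)&(b-g>50)).astype(np.uint8); q,l,st,c=cv2.connectedComponentsWithStats(m)
    return [(c[i].round(2),st[i,4]) for i in range(1,q) if st[i,4]>8]
for n in('side','top'):
    print(n,blue(n,'E'),'\n',blue(n,'F'))
    a=cv2.imread('pics/%sE.png'%n).astype(int);b=cv2.imread('pics/%sF.png'%n).astype(int); d=np.abs(a-b).max(2)
    print('maxdiff in rack region',d[165:260,275:380].max(),'elsewhere',d[:,:60].max())
# model: tab top front etc
a=np.radians(190.4);u=np.array([np.cos(a),np.sin(a)]);ax=np.array([.617,.0075])
for r in(.078,.080,.082,.084):
    c=ax+r*u; print(r,'side tab ctr',proj('side',[*c,.221]).round(1),'top tab top',proj('top',[*c,.247]).round(1))
for T in((601,118),(600,110)): pass
p=plane('top',290+205/5-.4,160+287/5-.4,.212)[:2]-ax; print('tip ang',np.degrees(np.arctan2(p[1],p[0]))%360,np.linalg.norm(p))
s=cv2.imread('pics/sideF.png'); t=cv2.imread('pics/topF.png')
cv2.imwrite('pics/zF.png',cv2.resize(s[175:230,290:345],(600,600),interpolation=cv2.INTER_CUBIC))
cv2.imwrite('pics/ztF.png',cv2.resize(t[170:230,300:360],(600,600),interpolation=cv2.INTER_CUBIC))
E
```

```text
t 22.5 p [501.2 214.6 337.2] yaw -170.1 tilt [ 0.022  0.002 -1.   ] F [0.1 0.3 0.5] j [ 0.41  0.17  0.01  1.39 -0.01  0.23] w 42.4
side [(array([317.59, 191.99]), np.int32(144)), (array([421.42, 203.78]), np.int32(100)), (array([236.1 , 222.42]), np.int32(145)), (array([273.53, 277.08]), np.int32(95))] 
 [(array([317.61, 192.05]), np.int32(145)), (array([421.41, 203.82]), np.int32(97)), (array([236.08, 222.43]), np.int32(145)), (array([273.53, 277.08]), np.int32(95))]
maxdiff in rack region 25 elsewhere 40
top [(array([372.91, 123.29]), np.int32(34)), (array([329.18, 207.62]), np.int32(40)), (array([292.53, 276.32]), np.int32(34)), (array([363.  , 276.82]), np.int32(33))] 
 [(array([372.91, 123.29]), np.int32(34)), (array([329.18, 207.62]), np.int32(40)), (array([292.53, 276.32]), np.int32(34)), (array([363.  , 276.82]), np.int32(33))]
maxdiff in rack region 6 elsewhere 9
0.078 side tab ctr [319.3 192.5] top tab top [328.8 205.5]
0.08 side tab ctr [318.8 192.9] top tab top [328.9 206.2]
0.082 side tab ctr [318.3 193.3] top tab top [329.  206.9]
0.084 side tab ctr [317.7 193.7] top tab top [329.2 207.6]
tip ang 190.284631463554 0.10918254203808903
```

View pics/zF.png

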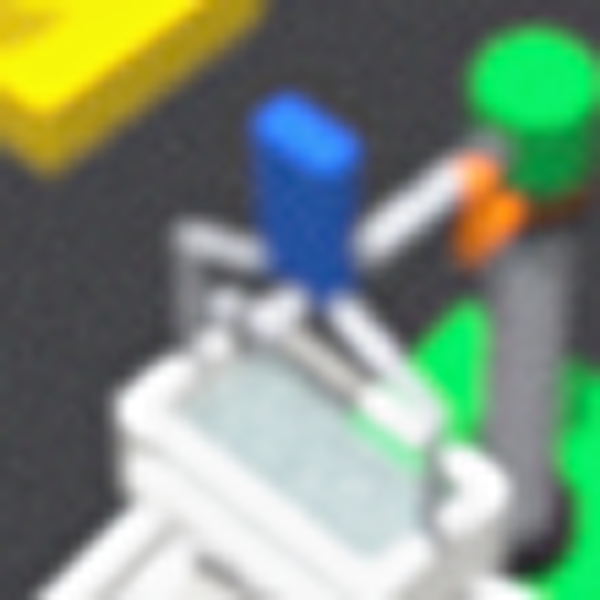

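View pics/ztF.png

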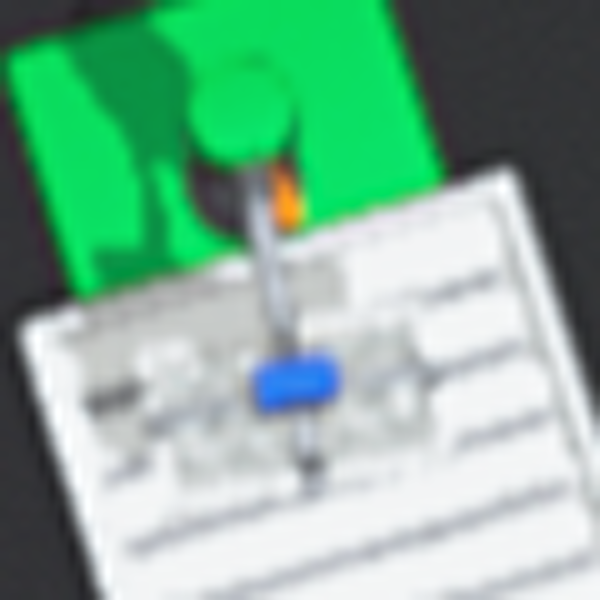

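```bash
python3 -c "
from rig import finish_job
print(finish_job())"
```

```text
the job is handed in; nothing more can be done
None
```

The hook is home and the white rack hangs on it. I handed the job in after about 22.5 s; no verdict is reported.

- **Hook:** I pushed it counterclockwise with the shut fingers at about 65 mm from the axis, using about 3 N. At about 190° the force rose to about 10 N. Two further pushes of about 9 N gained no travel, so I took that as the stop. In the pictures the orange finger is against the arm. Its angle cannot be read directly.
- **Rack:** I took the one farthest to the robot's right by its blue tab and passed its bail over the upturned end. I lowered it about 80 mm out until the hook took the weight, with a brief press of about 4 N. Then I opened the fingers gradually and withdrew upward.
- **Last checks:**
  - The hook is still at about 190.3°, compared with 190.4° before hanging.
  - Pictures 1.1 s apart show the rack's tab in the same place, so the rack is still.
  - It looks level by eye, but I did not measure the tilt.
  - The two views put the tab 80 to 84 mm from the axis; they disagree by a few mm, about as much as the calibration allows.
  - The other three racks have not moved. I did not measure the other items again, but nothing touched them as far as I could see.
  - The robot is touching nothing.

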